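Hold the extractor's filter flap at its balance point

ROBOT

A 6-joint arm with a two-finger parallel gripper is mounted at the origin on the work surface. World frame = base frame: x ahead of the robot, y to its left, z up, the work surface at z = 0. Lengths are in mm, angles in rad, forces in N, time in s.
With the tool pointing down it reaches from about 300 to 775 mm from the base axis. Payload 14.6 kg.
Tool frame: the origin (TCP) lies midway between the tips of the shut fingers; the grasp point (between the pads) lies 19 mm behind it; z points along the fingers, y is the line along which they close (so a half turn about z gives the same grasp; the last joint's range is limited). The gripper opens to 85 mm and grips with 20 to 120 N. Pads are 22 mm wide; open, the fingers measure 114 mm over their backs; the gripper's body (76 mm by 85 mm) begins 54 mm behind the grasp point. The pads swing forward as they close: fully open they stand 13 mm farther back than shut.
Start: joints at [-1.235, 0.3, 1.521, -0, 1.321, -0.067], TCP at [215.59, -505.974, 196.481] pointing down, gripper open.
Joint ranges: [-3.03, 3.03], [-0.79, 2.21], [0.23, 2.52], [-1.04, 4.18], [0, 3.07], [-2.55, 2.55]. Speed limits (rad/s): [2.22, 2.22, 2.57, 3.14, 3.14, 3.14].

INTERFACE

Orientations are given as a unit quaternion [x, y, z, w].
In Python, from plant import sense, cams, r gives the robot as it stands.
- The arm moves only by the tool carry_out, never from a script. Its argument "steps" is one flat list of numbers, 4 for each row, row after row: the shift along the tool's x, y, z in cm, then the turn about the tool's z in rad. In form: [dx, dy, dz, turn, dx, dy, dz, turn, ...]. A call has 1 to 12 rows; each row shifts and turns the commanded pose from where the row before left it, along the tool's axes as they then stand; what a row does not reach is not made up. A row lasts 1/10 s, in which the tool goes at most 50 mm and 8.59 degrees, less where a joint would pass 70% of its speed; a pose out of reach is approached as far as the arm can. A call with a gripper value outside its range is refused whole. "grip" is the opening, from 0 (shut) to 1 (fully open), set as the call begins (left out, the last holds). The fingers move at their own pace and stop on an object; "force" is the grip in N (left out, the last holds). Time passes only in rows, so rows that do not move let the fingers close. It gives the time, the measured TCP pose, the force, the opening and the grip force at its end, in the units of the state.
- sense(): the state, without advancing time (a new reading comes with each control period).
- cams.snapshot(name): name is "scene" or "top" or "wrist"; returns the picture (480x640x3 uint8, red, green, blue); there is no depth.
- cams.camera_params(name): a dict with "fx", "fy", "cx", "cy" (pixels), "eye" and "attitude" of the camera in the world; the wrist camera has in their place "hand_eye" (4x4, takes a point from camera to tool coordinates, whose origin is the TCP and whose axes are the flange's). Camera axes: x right, y down, z forward; pixel columns grow to the right and rows downward; lengths in mm; the calibration is good to about 2 mm. A picture is of the moment at which its call begins: read the wrist's pose just before it. camera_params takes no time and is no camera call.
- r.sign_off(): hands the job in; it is judged then, once.
The state is a dict: "time_s": time; "joints": joint angles; "joint_vel": joint speeds; "joint_torque": joint torques, N m; "tcp_pos": TCP position; "ee_rot": TCP orientation; "ft_force": force on the tool from outside, world axes, zero at the start; "torque": the same for the moment, N m; "width": opening from 0.0 (shut) to 1.0 (fully open); "gripper_force": force on a finger pad.
Only numpy, scipy, OpenCV 4.12 (cv2) and the standard library are available. Lean on these libraries where they do the work, as an engineer would, in place of code of your own. Each camera call takes 0.05 s, during which the arm holds its last target. There are 200 camera calls.

TASK

The filter of the dust-extraction box on the carving bench is due for a change: first turn the suction selector to off (the red dot), then lift the filter flap by its bar handle, past upright, to the point where it balances over its hinge. The flap has no stay, so do not let go: finish while still holding it still at the balance point by the handle, falling neither shut nor over backwards, so that a workmate can unclip the filter. Leave the tea bowl, mallet, gouge and finished carving as they stand.

Things in the scene. Friction and masses are not known exactly. Their poses are not given: they have to be found in the camera images.
- extractor: Light-grey steel dust-extraction box, 210 mm deep (x), 420 mm wide (y), 112 mm high, fixed on the bench, blue-green band along its front, which faces the robot. Filter flap on its top at the left (+y), dark control panel with the selector at the right (-y). Origin on the bench under its centre; x to the back, y left, z up.
- selector_grip (a point): Black bar knob of the suction selector: bar 44 mm long, 12 mm wide, 30 mm high on a round 48 mm skirt. This point is on its upright turning axis, half-way up the bar: 136 mm above the bench, 13 mm below the bar's top. x runs along the bar to the end with the white pointer line and turns with the knob.
- selector (a joint): Selector angle in rad, growing clockwise seen from above. Four marks with clicks: filter shake (blue-green ring) -0.52, off (red dot, straight to the back of the box) 0, low (one white bar) 0.52, high (two white bars) 1.05. Starts at low or high. A click takes about 0.1 N m; let go within 10 degrees of a mark, it settles into it by itself. Stops just outside the end marks.
- flap (a joint): Opening angle of the filter flap in rad: 0 shut (level), 1.57 upright. It balances at 1.75 (10 degrees past upright, leaning to the back of the box), its centre of gravity over the hinge. Before that it falls shut, beyond it over backwards to a stop at 3.0. Hinge almost without friction. Flap with filter about 0.8 kg: about 4 N at the handle to lift it from shut.
- flap_hinge (a point): Middle of the flap's hinge line, fixed on the box, 117 mm above the bench; x to the back of the box, y along the hinge (left), z up. The shut flap reaches 165 mm to -x of here and is 260 mm wide: a 10 mm aluminium grille with a blue filter cassette under it (down to 47 mm below the hinge line).
- handle (a point): The flap's blue-green bar handle: a round bar 12 mm thick, parallel to the hinge, 120 mm long between two arms that hold it 42 mm out from the flap's free edge (36 mm clear gap). Origin: the bar's middle, 207 mm from the hinge line. Shut: 117 mm above the bench, in front of the box. Balanced: 321 mm above the bench, 37 mm behind the hinge line. x to the hinge, y along the bar, which can turn in a grip.
- flap_cg (a point): Centre of gravity of flap, filter and handle together, 95 mm from the hinge line; it moves with the flap and is straight above the hinge line at the balance point.
- tea_bowl: White tea bowl, 100 mm across, 55 mm high, on the bench left (+y) of the box, beyond the gouge; bystander. Origin at the centre of its foot.
- mallet: Turned wooden carver's mallet, 72 mm thick, 200 mm high, standing on its head right (-y) of the box; bystander. Origin under its centre.
- gouge: Carving gouge with wooden handle, 250 mm long, 24 mm thick, lying on the bench along the left (+y) side of the box; bystander. Origin under the middle of its wooden handle, x towards the blade.
- carving: Finished root-wood carving, 80 mm thick, 150 mm high, standing behind the box; bystander. Origin under its centre.

How it is judged:
By the outcome, as a careful person would: the job done as asked, in the order asked, and still so for the second after the job is handed in, while the arm keeps its last pose, push and grip.
It also fails if it takes over 54 s, if anything falls off the work surface, if the arm or the gripper's body presses on something with over 40 N, if the wrist force passes 120 N, or if a joint passes its speed limit or range.

## Working session

There is one attempt and no reset: what is moved stays moved. The work goes in short steps, Python scripts to look and compute and a tool call to move; the robot and the scene stay as the last step left them, time stands still between calls to the robot, and variables do not carry over. Pictures are saved under pics/ and viewed, at most 10 in all, crops included, and the job is handed in when it is done.

Besides the shell and the picture viewer there is one more tool, called as name(argument=value, ...) on one line, values as JSON. carry_out: Moves the arm, as the interface text tells. Its arguments: {"type":"object","properties":{"steps":{"type":"array","items":{"type":"number"}},"grip":{"type":"number"},"force":{"type":"number"}},"required":["steps"]}

```bash
mkdir -p pics; ls; python3 - <<'E'
from plant import sense,cams,r
import cv2
s=sense();print(s)
for n in("scene","top"):
    cv2.imwrite(f"pics/{n}0.png",cams.snapshot(n)[:,:,::-1]);print(n,cams.camera_params(n))
print(cams.camera_params("wrist"))
E
```

```text
pics
{'time_s': 0.0, 'joints': array([-1.23458074e+00,  3.00447222e-01,  1.52158152e+00, -5.37081508e-06,
        1.32070150e+00, -6.65582594e-02]), 'joint_vel': array([ 8.37547603e-04,  1.47122656e-04,  2.09824377e-05, -6.95407452e-04,
       -3.41184883e-04,  3.16840974e-04]), 'joint_torque': array([-1.10123849e-04, -5.43501556e+01, -3.61791766e+01, -3.54180565e-05,
        4.06918130e-03,  2.18753451e-05]), 'tcp_pos': array([ 215.51104713, -505.72132063,  195.93425176]), 'ee_rot': array([ 9.79789804e-01,  2.00029037e-01, -7.90352611e-05, -5.63280641e-04]), 'ft_force': array([ 0.59373731,  0.66040403, -0.0250534 ]), 'torque': array([-0.02237742,  0.00952974, -0.03615937]), 'gripper_force': 0.0, 'width': 1.0023235045284762}
scene {'fx': 611.4737565976694, 'fy': 611.4737565976694, 'cx': 317.99168285462645, 'cy': 229.8629126544813, 'eye': array([ 994.82961427, -794.87401936, 1230.17844088]), 'attitude': array([ 0.92529677,  0.1961306 , -0.07538954, -0.31571363])}
top {'fx': 486.55392515829385, 'fy': 486.55392515829385, 'cx': 312.48580679274824, 'cy': 242.3514081201726, 'eye': array([ 537.00741904,   -3.29277995, 1295.16703819]), 'attitude': array([-0.69586921,  0.71778062, -0.01165061,  0.02052508])}
{'fx': 366.6513721332917, 'fy': 366.6513721332917, 'cx': 321.80674486703674, 'cy': 239.67469801750104, 'hand_eye': array([[ 3.64900104e-04, -9.44212857e-01, -3.29335615e-01,
         8.51301557e+01],
       [ 9.99999783e-01,  5.25466948e-04, -3.98537594e-04,
         9.58946031e-01],
       [ 5.49359301e-04, -3.29335398e-01,  9.44212844e-01,
        -1.77800742e+02],
       [ 0.00000000e+00,  0.00000000e+00,  0.00000000e+00,
         1.00000000e+00]])}
```

View pics/top0.png

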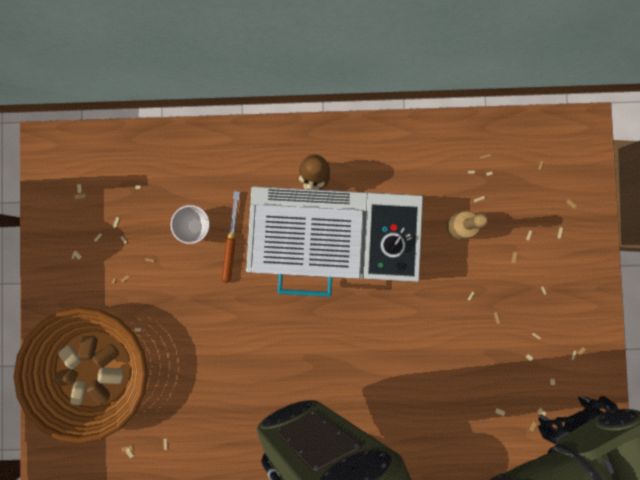

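View pics/scene0.png

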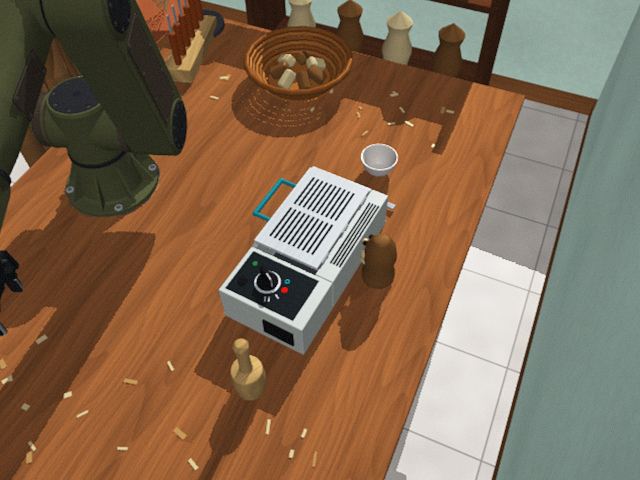

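The top view shows the box spanning about (247–422, 187–281), the teal handle bar near (304, 293), the knob near (393, 244) and the red dot at (394, 228). Next I'll zoom in on the panel and measure.

```bash
cat > h.py <<'E'
import numpy as np, cv2
from plant import sense,cams,r
from scipy.spatial.transform import Rotation as R
def cam(n):
    p=cams.camera_params(n)
    if n!="wrist": return p,R.from_quat(p["attitude"]).as_matrix(),p["eye"]
    s=sense();Q=R.from_quat(s["ee_rot"]).as_matrix();H=p["hand_eye"]
    return p,Q@H[:3,:3],s["tcp_pos"]+Q@H[:3,3]
def ray(c,u,v,z):
    p,M,e=c
    d=M@np.array([(u-p["cx"])/p["fx"],(v-p["cy"])/p["fy"],1]);return e+d*(z-e[2])/d[2]
def proj(c,P):
    p,M,e=c;q=M.T@(np.asarray(P,float)-e);return np.array([p["fx"]*q[0]/q[2]+p["cx"],p["fy"]*q[1]/q[2]+p["cy"]])
E
python3 - <<'E'
from h import *
im=cv2.imread("pics/top0.png");c=cam("top")
hsv=cv2.cvtColor(im,cv2.COLOR_BGR2HSV)
m=cv2.inRange(hsv,(80,110,60),(100,255,255));m[:,:240]=0;m[:260]=0;m[:,345:]=0;m[310:]=0
ys,xs=np.nonzero(m);print("teal",xs.min(),xs.max(),ys.min(),ys.max())
# bar: lowest teal pixels for columns in the middle
b=[(x,ys[xs==x].mean()) for x in range(285,325) if (xs==x).any()]
b=np.array(b);k=np.polyfit(b[:,0],b[:,1],1)
for u in(278,304.5,331):print("bar",u,ray(c,u,np.polyval(k,u),117))
for u,v in((394,228),(393,244)):print(ray(c,u,v,112 if v<240 else 125))
r_=cv2.inRange(hsv,(0,150,120),(6,255,255));r_[:,:370]=0;r_[:210]=0;r_[260:]=0;r_[:,420:]=0
M=cv2.moments(r_,True);print("red",M["m10"]/M["m00"],M["m01"]/M["m00"])
a=cv2.resize(im[190:290,350:430],None,fx=6,fy=6,interpolation=cv2.INTER_CUBIC)
s=cv2.imread("pics/scene0.png");b=cv2.resize(s[240:320,220:330],None,fx=2.5,fy=2.5,interpolation=cv2.INTER_CUBIC)
o=np.zeros((600,480+275,3),np.uint8);o[:,:480]=a;o[:200,480:]=b
cv2.imwrite("pics/z1.png",o)
E
```

```text
teal 278 330 274 295
bar 278 [476.07700018  97.54475887 117.        ]
bar 304.5 [470.39294608  33.6563835  117.        ]
bar 331 [464.7187121  -30.12161432 117.        ]
[ 619.83563629 -188.52679658  112.        ]
[ 580.50508908 -182.62187535  125.        ]
red 393.35483870967744 226.90322580645162
```

View pics/z1.png

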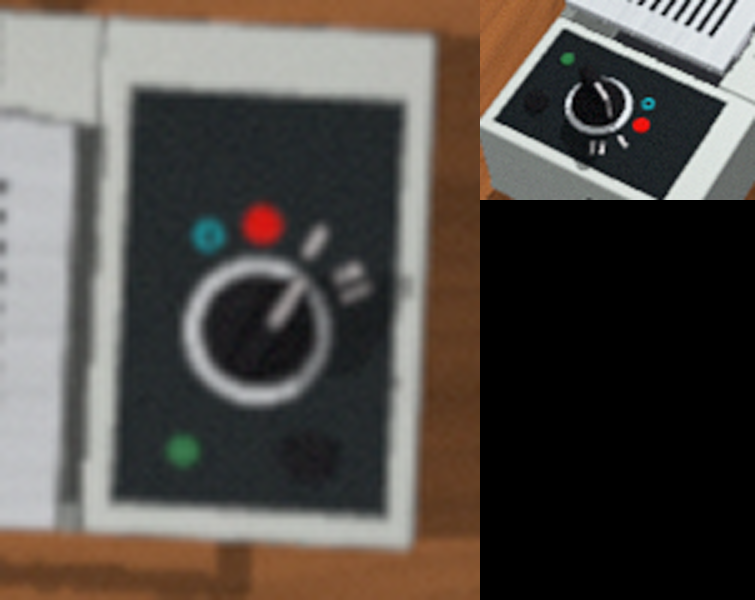

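The selector bar points about 33° clockwise of the red dot, so it stands at low. The box yaw is about -5.1°, the knob is near (579, -182) and the handle's middle is near (470, 34, 117). I'll move over the knob.

carry_out(steps=[3.85,-1.3,-0.3,0,3.85,-1.3,-0.3,0,3.85,-1.3,-0.3,0,3.85,-1.3,-0.3,0,3.85,-1.3,-0.3,0,3.85,-1.3,-0.3,0,3.85,-1.3,-0.3,0,3.85,-1.3,-0.3,0,3.85,-1.3,-0.3,0,3.85,-1.3,-0.3,0,3.85,-1.3,-0.3,0,3.85,-1.3,-0.3,0], grip=0.5)

```text
time_s: 1.3
tcp_pos: [580.4, -180.0, 232.3]
ee_rot: [0.98, 0.2, -0.0, -0.0]
ft_force: [-0.6, -0.7, -0.4]
width: 0.499
gripper_force: 0.0
```

carry_out(steps=[0,0,0,0.127,0,0,0,0.127,0,0,0,0.127,0,0,0,0.127,0,0,0,0.127,0,0,0,0.127,0,0,0,0.127,0,0,0,0.127,0,0,0,0,0,0,0,0,0,0,0,0])

```text
time_s: 2.4
tcp_pos: [579.4, -181.3, 232.3]
ee_rot: [0.954, -0.3, -0.0, -0.0]
ft_force: [0.5, 0.6, -0.2]
width: 0.501
gripper_force: 0.0
```

```bash
cat >> h.py <<'E'
def plan(P):
    s=sense();Q=R.from_quat(s["ee_rot"]).as_matrix()
    print("tcp",s["tcp_pos"].round(1),"xang",np.degrees(np.arctan2(Q[1,0],Q[0,0])).round(2),"tool cm",(Q.T@(np.array(P)-s["tcp_pos"])/10).round(2))
E
python3 - <<'E'
from h import *
c=cam("wrist");im=cams.snapshot("wrist");cv2.imwrite("pics/w1.png",im[:,:,::-1])
plan([579,-181.5,125]);s=sense();print(s["time_s"],s["joints"].round(2),s["ft_force"].round(1))
print(proj(c,[579,-181.5,149]),proj(c,[579,-181.5,119]))
E
```

```text
tcp [ 579.4 -181.4  232.4] xang -35.0 tool cm [-0.03  0.04 10.74]
2.45 [-0.36  0.41  1.29 -0.    1.44  1.82] [-0.1 -0.5  0.2]
[321.78489471 233.30495315] [321.75921189 221.94896869]
```

View pics/w1.png

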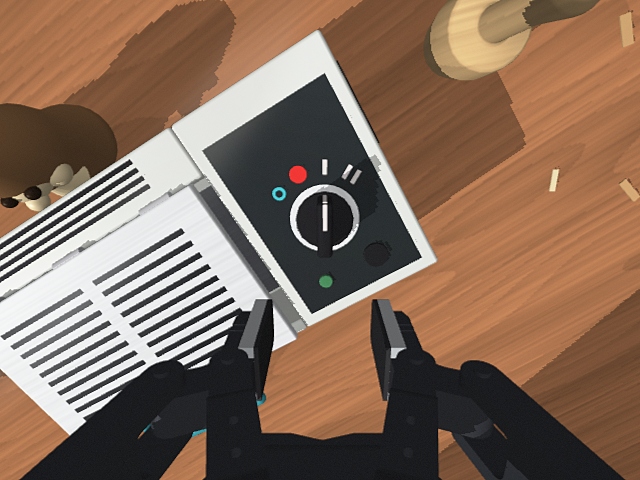

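The wrist view shows the knob skirt at (324, 219), the bar vertical in the picture and the red dot at (298, 174), which confirms low. The offset is about 1.5 mm, so I'll correct it while going down.

carry_out(steps=[0.15,0.15,2,0,0,0,2,0,0,0,2,0,0,0,1.7,0,0,0,1.5,0,0,0,1.5,0,0,0,0,0])

```text
time_s: 3.15
tcp_pos: [579.0, -183.1, 123.3]
ee_rot: [0.953, -0.302, -0.002, -0.0]
ft_force: [-0.2, 0.9, -0.9]
width: 0.501
gripper_force: 0.0
```

carry_out(steps=[0,0,0,0,0,0,0,0,0,0,0,0,0,0,0,0,0,0,0,0,0,0,0,0,0,0,0,0,0,0,0,0], grip=0, force=30)

```text
time_s: 3.95
tcp_pos: [579.8, -183.5, 125.5]
ee_rot: [0.953, -0.302, -0.0, -0.0]
ft_force: [0.0, 0.1, -0.5]
width: 0.002
gripper_force: 0.0
```

```bash
python3 - <<'E'
from h import *
im=cams.snapshot("wrist");cv2.imwrite("pics/w2.png",im[:,:,::-1])
s=sense();print(s["time_s"],s["width"],s["gripper_force"],s["tcp_pos"])
E
```

```text
4.0 -0.0008259527410026192 0.0 [ 579.80708049 -183.44104715  125.46700329]
```

View pics/w2.png

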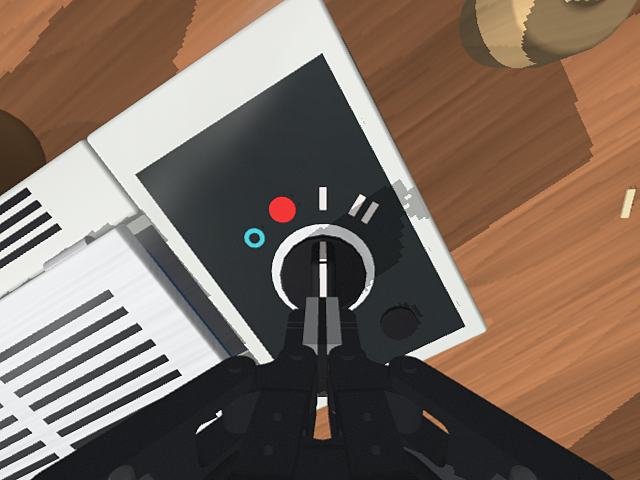

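```bash
python3 - <<'E'
from h import *
c=cam("wrist");t=sense()["tcp_pos"]
print("tcp px",proj(c,t),"grasp",proj(c,t+[0,0,19]))
for z in(112,119,125,149): print(z,ray(c,323,270,z),proj(c,[t[0],t[1],z]))
im=cv2.imread("pics/w2.png");cv2.imwrite("pics/w2z.png",cv2.resize(im[200:360,240:400],None,fx=3.7,fy=3.7,interpolation=cv2.INTER_CUBIC))
E
```

```text
tcp px [321.17902493 281.62886272] grasp [321.14531949 298.7276248 ]
112 [ 579.87210123 -184.7394454   112.        ] [321.19940807 271.28849843]
119 [ 582.43343495 -186.50355799  119.        ] [321.18913305 276.50101283]
125 [ 584.62886385 -188.01565449  125.        ] [321.17977591 281.24789125]
149 [ 593.41057944 -194.06404049  149.        ] [321.13625058 303.32827673]
```

View pics/w2z.png

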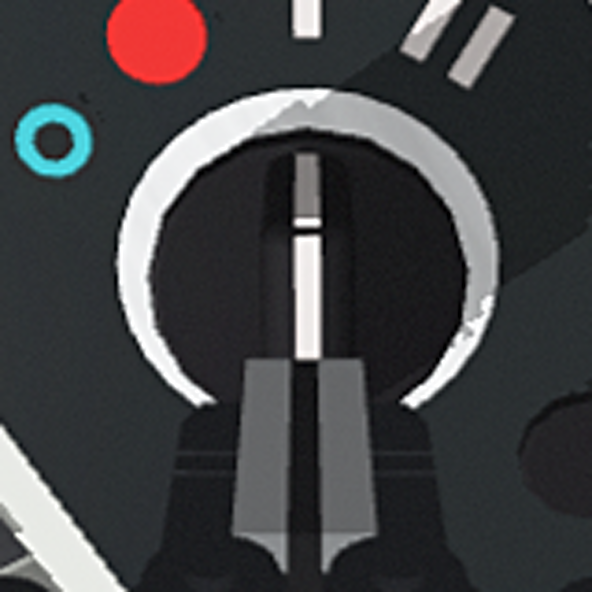

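The fingers closed above the bar. They cover the bar's top in the picture with a gap narrower than the bar, so the real tips seem to sit about 35 mm behind the reported TCP. I'll open and feel my way down in guarded steps.

carry_out(steps=[0.1,0.1,0,0,0,0,0,0,0,0,0,0,0,0,0,0,0,0,0.5,0,0,0,0.5,0,0,0,0.5,0,0,0,0,0], grip=0.45)

```text
time_s: 4.8
tcp_pos: [579.6, -184.7, 109.4]
ee_rot: [0.953, -0.302, -0.001, -0.0]
ft_force: [-0.4, -0.4, -0.1]
width: 0.451
gripper_force: 0.0
```

carry_out(steps=[0,0,0.3,0,0,0,0.3,0,0,0,0.2,0,0,0,0,0])

```text
time_s: 5.2
tcp_pos: [580.0, -184.8, 102.1]
ee_rot: [0.953, -0.302, -0.0, -0.0]
ft_force: [0.1, 0.2, -0.8]
width: 0.448
gripper_force: 0.0
```

A TCP of 102 mm with no contact, below the box top, confirms the offset.

carry_out(steps=[0,0,0.3,0,0,0,0.3,0,0,0,0.3,0,0,0,0.2,0,0,0,0,0])

```text
time_s: 5.7
tcp_pos: [579.9, -184.8, 91.1]
ee_rot: [0.953, -0.302, -0.0, -0.0]
ft_force: [1.0, -1.0, -0.4]
width: 0.447
gripper_force: 0.0
```

carry_out(steps=[0,0,0,0,0,0,0,0,0,0,0,0,0,0,0,0,0,0,0,0,0,0,0,0], grip=0, force=30)

```text
time_s: 6.3
tcp_pos: [580.3, -184.7, 91.7]
ee_rot: [0.953, -0.302, 0.0, -0.0]
ft_force: [2.4, 4.0, 2.2]
width: 0.132
gripper_force: 31.9
```

The fingers hold the bar at 11 mm. I'll turn it counter-clockwise to the red dot.

carry_out(steps=[0,0,0,-0.1,0,0,0,-0.1,0,0,0,-0.1,0,0,0,-0.1,0,0,0,-0.1,0,0,0,-0.025,0,0,0,0,0,0,0,0,0,0,0,0])

```text
time_s: 7.2
tcp_pos: [580.7, -183.7, 91.7]
ee_rot: [0.999, -0.044, 0.001, -0.001]
ft_force: [5.5, 11.4, 2.0]
width: 0.129
gripper_force: 31.9
```

carry_out(steps=[0,0,0,0,0,0,0,0,0,0,0,0,0,0,0,0,0,0,-2,0,0,0,-3,0,0,0,-4,0,0,0,-4,0,0,0,-2,0,0,0,0,0,0,0,0,0], grip=0.45)

```text
time_s: 8.3
tcp_pos: [579.9, -184.9, 240.9]
ee_rot: [0.999, -0.044, -0.0, -0.0]
ft_force: [0.4, -0.9, -0.3]
width: 0.451
gripper_force: 0.0
```

```bash
python3 - <<'E'
from h import *
c=cam("wrist");im=cams.snapshot("wrist")[:,:,::-1].copy();cv2.imwrite("pics/w3.png",im)
plan([470.4,33.7,230]);s=sense();print(s["time_s"],s["joints"].round(2))
E
```

```text
tcp [ 579.6 -184.8  240.2] xang -5.06 tool cm [-12.81 -20.8    1.05]
8.35 [-0.37  0.41  1.28 -0.    1.46  1.29]
```

View pics/w3.png

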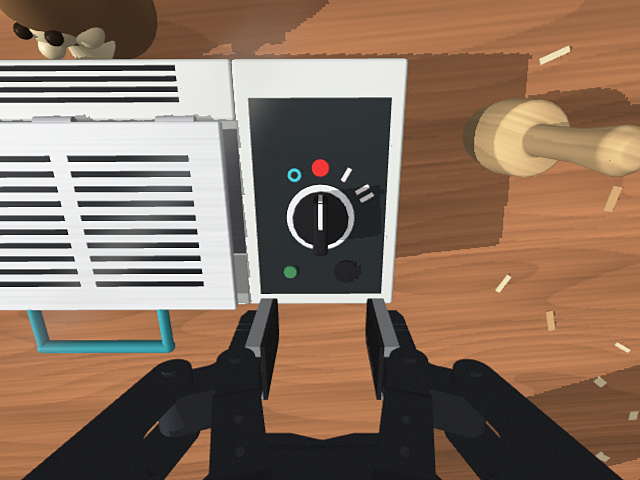

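The pointer line at (320, 195–230) now points at the red dot (320, 168), so the selector is off. The handle bar runs from (38, 350) to (174, 346).

carry_out(steps=[-2.1,-3.5,0,0,-2.1,-3.5,0,0,-2.1,-3.5,0,0,-2.1,-3.5,0,0,-2.2,-3.4,0,0,-2.2,-3.4,0,0])

```text
time_s: 8.95
tcp_pos: [469.4, 34.8, 240.1]
ee_rot: [0.999, -0.044, -0.001, 0.0]
ft_force: [0.6, 0.5, 0.5]
width: 0.45
gripper_force: 0.0
```

carry_out(steps=[0,0,0,-0.143,0,0,0,-0.143,0,0,0,-0.143,0,0,0,-0.143,0,0,0,-0.143,0,0,0,-0.143,0,0,0,-0.143,0,0,0,-0.143,0,0,0,-0.143,0,0,0,-0.143,0,0,0,-0.143,0,0,0,0])

```text
time_s: 10.15
tcp_pos: [470.5, 33.6, 240.3]
ee_rot: [0.736, 0.677, -0.001, -0.001]
ft_force: [0.5, 0.5, -0.0]
width: 0.451
gripper_force: 0.0
```

```bash
python3 - <<'E'
from h import *
c=cam("wrist");im=cams.snapshot("wrist")[:,:,::-1].copy();cv2.imwrite("pics/w4.png",im)
hsv=cv2.cvtColor(im,cv2.COLOR_BGR2HSV);m=cv2.inRange(hsv,(80,110,60),(100,255,255))
n,l,st,ce=cv2.connectedComponentsWithStats(m)
for i in range(1,n):
    if st[i,4]>100:print(st[i],ce[i])
plan([470.4,33.7,64]);s=sense();print(s["time_s"],s["joints"].round(2))
print(proj(c,[470.4,33.7,117]))
E
```

```text
[ 315   54   62  350 3872] [337.88713843 209.77221074]
tcp [470.5  33.6 240.5] xang 84.89 tool cm [1.000e-02 2.000e-02 1.765e+01]
10.2 [-0.01  0.09  1.67 -0.    1.39  0.08]
[321.5488656  216.71712765]
```

View pics/w4.png

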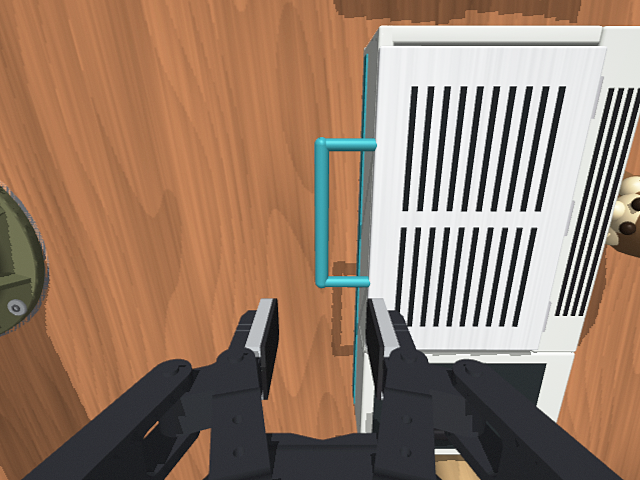

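The bar is centred between the fingers at u≈321, from v=140 to 283. I'll narrow the opening and go down.

carry_out(steps=[0.3,0,2,0,0,0,3,0,0,0,3,0,0,0,2,0,0,0,2,0,0,0,1.5,0,0,0,1.2,0,0,0,1,0,0,0,1,0,0,0,0.9,0,0,0,0,0,0,0,0,0], grip=0.35)

```text
time_s: 11.4
tcp_pos: [471.3, 36.6, 65.6]
ee_rot: [0.737, 0.676, 0.0, 0.0]
ft_force: [0.3, 0.6, -0.1]
width: 0.35
gripper_force: 0.0
```

carry_out(steps=[0,0,0,0,0,0,0,0,0,0,0,0,0,0,0,0,0,0,0,0,0,0,0,0], grip=0, force=30)

```text
time_s: 12.0
tcp_pos: [470.0, 36.7, 65.9]
ee_rot: [0.737, 0.676, -0.001, -0.001]
ft_force: [-12.2, 0.9, 8.9]
width: 0.126
gripper_force: 29.4
```

```bash
python3 - <<'E'
from h import *
im=cams.snapshot("wrist")[:,:,::-1].copy();cv2.imwrite("pics/w5.png",im)
plan([470.4,33.7,64]);s=sense();print(s["time_s"],s["joints"].round(2),s["width"],s["gripper_force"])
E
```

```text
tcp [470.   36.7  65.9] xang 85.08 tool cm [-0.3   0.07  0.19]
12.05 [0.   0.29 1.87 0.   0.99 0.09] 0.12641218047927083 29.428467750549316
```

View pics/w5.png

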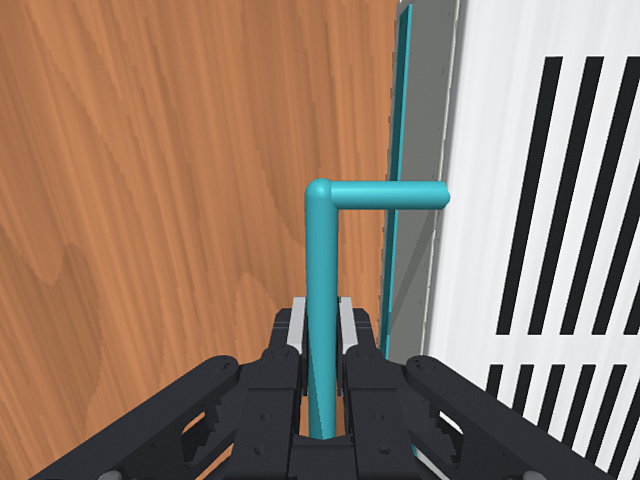

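The bar is gripped at 11 mm between the pads at (322, 300–400). Next I'll work out the arc rows.

```bash
python3 - <<'E'
import numpy as np
th=np.concatenate([[0],np.linspace(0.06,1.6,24),np.linspace(1.6,1.75,7)[1:]])
p=np.c_[20.7*(1-np.cos(th)),-20.7*np.sin(th)].round(2)
d=np.diff(p,axis=0).round(2)
for i,j in((0,12),(12,24),(24,30)):print(", ".join(f"0, {a:g}, {b:g}, 0" for a,b in d[i:j]))
print(p[12],p[24],p[-1])
E
```

```text
0, 0.04, -1.24, 0, 0, 0.13, -1.38, 0, 0, 0.22, -1.37, 0, 0, 0.31, -1.35, 0, 0, 0.4, -1.33, 0, 0, 0.49, -1.29, 0, 0, 0.58, -1.26, 0, 0, 0.66, -1.22, 0, 0, 0.73, -1.17, 0, 0, 0.82, -1.12, 0, 0, 0.89, -1.07, 0, 0, 0.96, -1, 0
0, 1.02, -0.93, 0, 0, 1.08, -0.87, 0, 0, 1.14, -0.79, 0, 0, 1.19, -0.71, 0, 0, 1.23, -0.63, 0, 0, 1.28, -0.55, 0, 0, 1.3, -0.46, 0, 0, 1.34, -0.37, 0, 0, 1.35, -0.29, 0, 0, 1.38, -0.19, 0, 0, 1.38, -0.1, 0, 0, 1.38, 0, 0
0, 0.52, 0.02, 0, 0, 0.52, 0.03, 0, 0, 0.51, 0.05, 0, 0, 0.52, 0.06, 0, 0, 0.51, 0.08, 0, 0, 0.51, 0.08, 0
[  6.23 -14.8 ] [ 21.3  -20.69] [ 24.39 -20.37]
```

carry_out(steps=[0,-0.05,-1.24,0,0,0.13,-1.38,0,0,0.22,-1.37,0,0,0.31,-1.35,0,0,0.4,-1.33,0,0,0.49,-1.29,0,0,0.58,-1.26,0,0,0.66,-1.22,0,0,0.73,-1.17,0,0,0.82,-1.12,0,0,0.89,-1.07,0,0,0.96,-1,0])

```text
time_s: 13.25
tcp_pos: [530.2, 31.6, 216.3]
ee_rot: [0.737, 0.676, -0.001, -0.002]
ft_force: [-27.3, 2.2, 22.0]
width: 0.121
gripper_force: 30.8
```

The force is radially outward at about 35 N, so the commanded path is a little too close to the hinge. I'll ease it outward.

carry_out(steps=[0,-0.15,-0.15,0,0,0,0,0])

```text
time_s: 13.45
tcp_pos: [530.1, 31.6, 216.4]
ee_rot: [0.737, 0.676, -0.0, -0.0]
ft_force: [-12.3, 1.2, 7.2]
width: 0.125
gripper_force: 31.0
```

carry_out(steps=[0,0.94,-1.0,0,0,1.06,-0.9,0,0,1.14,-0.79,0,0,1.19,-0.71,0,0,1.23,-0.63,0,0,1.28,-0.55,0,0,0,0,0])

```text
time_s: 14.15
tcp_pos: [599.7, 25.7, 262.7]
ee_rot: [0.737, 0.676, 0.001, 0.0]
ft_force: [-7.9, 1.8, 8.4]
width: 0.122
gripper_force: 31.2
```

carry_out(steps=[0,1.3,-0.48,0,0,1.34,-0.37,0,0,1.35,-0.29,0,0,1.38,-0.19,0,0,1.38,-0.1,0,0,1.38,0,0,0,0,0,0])

```text
time_s: 14.85
tcp_pos: [681.1, 18.7, 276.6]
ee_rot: [0.737, 0.676, 0.001, 0.001]
ft_force: [-0.1, 1.7, 7.6]
width: 0.124
gripper_force: 31.7
```

carry_out(steps=[0,0.53,0.02,0,0,0.53,0.03,0,0,0.53,0.05,0,0,0.53,0.06,0,0,0.54,0.08,0,0,0.54,0.09,0,0,0,0,0,0,0,0,0])

```text
time_s: 15.65
tcp_pos: [712.3, 16.0, 272.7]
ee_rot: [0.737, 0.676, 0.001, 0.001]
ft_force: [1.4, 1.4, 5.0]
width: 0.124
gripper_force: 32.2
```

```bash
python3 - <<'E'
from h import *
plan([712.9,15.1,272]);s=sense();print(s["time_s"],s["ft_force"].round(1),s["torque"].round(2),s["width"],s["gripper_force"],s["joint_vel"].round(3))
a=cams.snapshot("scene")[:,:,::-1].copy();b=cams.snapshot("top")[:,:,::-1].copy()
o=np.zeros((600,800,3),np.uint8)
o[:,:400]=cv2.resize(a[100:400,200:400],None,fx=2,fy=2);o[:,400:]=cv2.resize(b[100:400,230:430],None,fx=2,fy=2)
cv2.imwrite("pics/f1.png",o)
for n in("scene","top"):
    c=cam(n);print(n,[proj(c,P).round(0) for P in([712.9,15.1,321],[712.9+.0885*55,15.1+55,321],[712.9-.0885*55,15.1-55,321])])
E
```

```text
tcp [712.3  16.  272.7] xang 85.08 tool cm [-0.09  0.07  0.07]
15.65 [1.4 1.4 5. ] [ 0.29 -0.13 -0.01] 0.12410091111319427 32.20688045024872 [ 0.001 -0.003  0.004 -0.    -0.002 -0.002]
scene [array([362., 172.]), array([374., 155.]), array([350., 190.])]
top [array([307., 177.]), array([280., 176.]), array([334., 179.])]
```

View pics/f1.png

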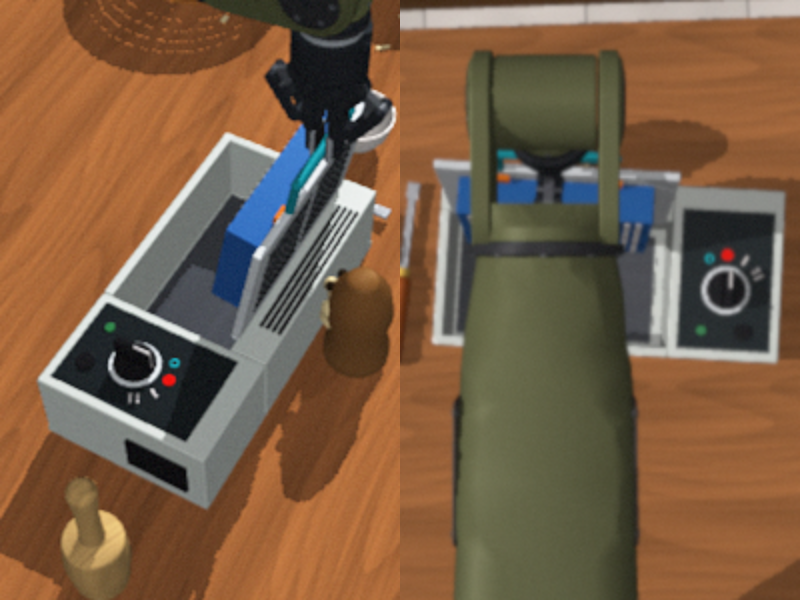

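The flap stands past upright, held by its handle. In the top view the bar sits at row ≈177, where the balance point predicts it. The knob points at the red dot, and the bystanders in view stand as before.

```bash
python3 -c "
from plant import r
print(r.sign_off())"
```

```text
the job is handed in; nothing more can be done
None
```

The job is handed in after about 16 s of robot time: the selector is at off, and the arm is still holding the filter flap by its handle within about 1 mm of the balance point; the tea bowl, mallet, gouge and carving were not touched.

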